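# Tip a pail of pipe couplings into the stock carton

### The job

Carry the pail of pipe couplings by its bail onto the wooden step beside the open carton and stand it there, lug away from the carton, letting go of it. Then take it by the lug at its bottom rim instead and tip it up over the step's stop batten so that all three couplings end up in the carton. Finally stand the empty pail upright again, out of the carton, and leave the tin, the pipe offcut and the wrench where they are.

Things in the scene. Friction and masses are not known exactly. Their poses are not given: they have to be found in the camera images.
- pail_mid (a point): Round open steel pail, 90 mm tall, outer radius 60 mm at the foot and 77 mm at the mouth, wall 4 mm, floor 5 mm, about 0.36 kg empty and 0.5 kg full (varies). This point is on its axis, 45 mm above its underside; z points up out of the mouth. The two bail ears are at +x and -x, the tipping lug at -y.
- pail_lug (a point): T-shaped tipping lug on the pail's bottom rim, at its -y side: a round bar 36 mm long along the pail's x, 24 mm in diameter, on a 14 mm wide middle web. Point: the bar's centre, 86 mm from the pail's axis, 16 mm above its underside; axes as the pail's. Pinch its two flat ends, fingers slanting in under the flared wall. A 15 N grip lets the pail swing about the bar; a 60 N one turns it.
- bail_grip (a point): Middle of the bail's wooden grip, a round bar 80 mm long along the pail's x, 18 mm in diameter. The bail is a wire bow 174 mm wide, hinged at the ears on a line 80 mm above the pail's underside, through its axis; this point lies 80 mm from that line (160 mm above the underside with the bail upright). Its z axis points from hinge line to grip.
- bail (a joint): Bail angle in rad: 0 upright, positive leaning to the pail's -y (lug) side, to 1.5 either way. Slight hinge friction: it stays where it is left.
- step_top (a point): Place for the pail on the fixed wooden step: on its top face, 85 mm above the bench; z up, y towards the carton. The step reaches 100 mm either way in x, 55 mm in -y and 76 mm in +y, where a stop batten 12 mm high and 12 mm thick edges it (near face at y = 64 mm). With the pail standing here, axes alike, its foot is 4 mm short of the batten and its lug overhangs the back edge.
- carton_in (a point): Open cardboard stock carton, fixed, right behind the batten; 270 mm (x) by 260 mm (y) outside, walls 65 mm high and 5 mm thick. This point is the middle of its inner floor, 5 mm above the bench and 210 mm from step_top along y; same axes as step_top.
- coupling0_mid (a point): Grey pipe coupling, a plain tube 40 mm in outer diameter and 60 mm long, one of three alike, standing loose in the pail; tipping the pail 100 to 120 degrees surely lets it slide out. This point is its centre; z is its tube axis.
- coupling1_mid (a point): Grey pipe coupling, a plain tube 40 mm in outer diameter and 60 mm long, one of three alike, standing loose in the pail; tipping the pail 100 to 120 degrees surely lets it slide out. This point is its centre; z is its tube axis.
- coupling2_mid (a point): Grey pipe coupling, a plain tube 40 mm in outer diameter and 60 mm long, one of three alike, standing loose in the pail; tipping the pail 100 to 120 degrees surely lets it slide out. This point is its centre; z is its tube axis.
- tin_mid (a point): Bystander: closed round tin, 76 mm in diameter, 110 mm tall. The point is its centre.
- offcut_mid (a point): Bystander: upright grey pipe offcut, 90 mm in diameter, 130 mm tall. The point is its centre.
- wrench_grip (a point): Bystander: steel wrench, 200 mm long, lying flat; the point is on its handle, x along it.
Not all that is in view belongs to the job. Of the things like the part that bears pail_mid, leave any that is blue or green; of the rest the larger one is meant.

How it is judged:
By the outcome, as a careful person would: the job done as asked, in the order asked, and still so for the second after the job is handed in, with the robot touching nothing.
It also fails if it takes over 72 s, if anything falls off the work surface, if the arm or the gripper's body presses on something with over 40 N, if the wrist force passes 120 N, or if a joint passes its speed limit or range.

### The arm

A 6-joint arm with a two-finger parallel gripper is mounted at the origin on the work surface. World frame = base frame: x ahead of the robot, y to its left, z up, the work surface at z = 0. Lengths are in m, angles in degrees, forces in N, time in s.
With the tool pointing down it reaches from about 0.35 to 0.975 m from the base axis. Payload 17.4 kg.
Tool frame: the origin (TCP) lies at the very end of the fingers, on their centre line; the grasp point (between the pads) lies 19 mm behind it; z points along the fingers, y is the line along which they close (so a half turn about z gives the same grasp; the last joint's range is limited). The gripper opens to 85 mm and grips with 20 to 120 N. Pads are 22 mm wide; open, the fingers measure 114 mm over their backs; the gripper's body (76 mm by 85 mm) begins 54 mm behind the grasp point. The pads swing forward as they close: fully open they stand 13 mm farther back than shut.
Start: joints at [61.433, 6.646, 82.598, -0, 90.757, -2.166], TCP at [0.3, 0.605, 0.231] pointing down, gripper open.
Joint ranges: [-162.19, 162.19], [-47.58, 125.68], [4.15, 143.07], [-65.23, 245.23], [0.69, 171.88], [-170.13, 170.13]. Speed limits (degrees/s): [108.29, 108.29, 127.2, 180, 180, 180].

### API

Orientations are given as a 3x3 rotation matrix whose columns are the frame's x, y, z axes.
In Python, from rig import manip, eyes, sensors gives the robot as it stands. Calls block until the motion is done:
- manip.movep(position, orientation): joint-space move of the TCP to a pose.
- manip.move_straight(position, v=0.15, ori=None): straight line of the TCP; ori=None keeps the orientation; v is the mean speed in m/s.
- manip.move_j(angles): joint-space move.
- manip.set_gripper(opening, strength=None): finger opening in m; strength is the grip in N (None keeps the last); returns when the fingers have stopped.
- manip.pause(seconds).
- manip.solve_ik(position, orientation): joint angles nearest the present ones, or None.
- eyes.read_camera(name): name is "scene" or "top"; returns (picture, depth): 384x512x3 uint8, red, green, blue; 384x512 float32, m along the optical axis (not along the pixel's ray), 0 where there is no reading.
- eyes.get_calibration(name): a dict with "mtx" (3x3 intrinsics, pixels), "camera_from_world" (4x4, takes a point from world to camera coordinates). Camera axes: x right, y down, z forward; pixel columns grow to the right and rows downward; lengths in m; the calibration is good to about 2 mm. A picture is of the moment at which its call begins. get_calibration takes no time and is no camera call.
A pose or a line that the arm cannot do raises manip.IKError and nothing moves.
- manip.job_done(): hands the job in; it is judged then, once.
Readings, each from a call of its own:
- sensors.get_time(): time.
- sensors.get_q(): joint angles.
- sensors.get_dq(): joint speeds.
- sensors.get_joint_torque(): joint torques, N m.
- sensors.get_position(): TCP position.
- sensors.get_eef_rot(): TCP orientation.
- sensors.get_wrist_force(): force on the tool from outside, world axes, zero at the start.
- sensors.get_ft_torque(): the same for the moment, N m.
- sensors.get_gripper_width(): finger opening in m.
- sensors.get_grasp_force(): force on a finger pad.
Only numpy, scipy, OpenCV 4.12 (cv2) and the standard library are available. Lean on these libraries where they do the work, as an engineer would, in place of code of your own. Each camera call takes 0.05 s, during which the arm holds its last target. There are 200 camera calls.

## Working session

There is one attempt and no reset: what is moved stays moved. The work goes in short steps, each a Python script; the robot and the scene stay as the last script left them, time stands still between calls to the robot, and variables do not carry over. Pictures are saved under pics/ and viewed, at most 10 in all, crops included, and the job is handed in when it is done.

```bash
ls; mkdir -p pics; python3 - <<'E'
from rig import manip, eyes, sensors
import cv2,numpy as np
for n in("scene","top"):
    p,d=eyes.read_camera(n); c=eyes.get_calibration(n)
    cv2.imwrite(f"pics/{n}0.png",cv2.cvtColor(p,cv2.COLOR_RGB2BGR)); np.savez(f"{n}0.npz",p=p,d=d)
    print(n,np.round(c["mtx"],1).tolist(),np.round(c["camera_from_world"],4).tolist(),d.min(),d.max())
print(sensors.get_time())
E
```

```text
pics
scene [[390.1, 0.0, 257.2], [0.0, 390.1, 193.5], [0.0, 0.0, 1.0]] [[0.4003, 0.9164, 0.0014, -0.1318], [0.737, -0.321, -0.5948, -0.3495], [-0.5446, 0.2391, -0.8039, 1.4626], [0.0, 0.0, 0.0, 1.0]] 0.0 3.137817
top [[399.0, 0.0, 256.2], [0.0, 399.0, 195.1], [0.0, 0.0, 1.0]] [[-0.0141, -0.9998, 0.0141, -0.1084], [-0.986, 0.0116, -0.1663, 0.5341], [0.1661, -0.0162, -0.986, 1.1213], [0.0, 0.0, 0.0, 1.0]] 0.0 2.1871057
0.1
```

View pics/scene0.png

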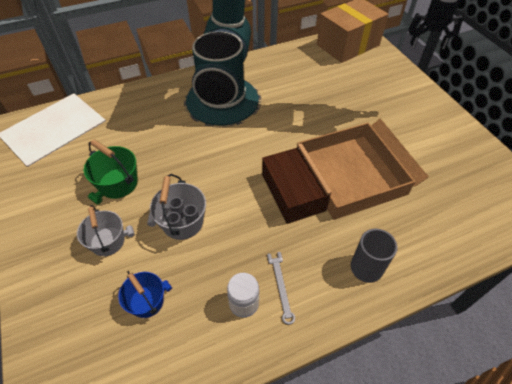

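View pics/top0.png

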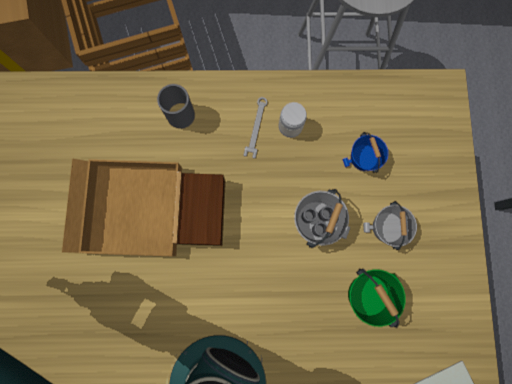

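The large grey pail is at top (322,218) and scene (180,212). Its bail leans to the right in top. The step is at top (202,210) with the carton to its left (+y). I'll zoom in and measure with depth.

```bash
cat > h.py <<'E'
import numpy as np,cv2
from rig import manip, eyes, sensors
def cal(n):
    c=eyes.get_calibration(n); return np.array(c["mtx"]),np.array(c["camera_from_world"])
def cloud(n,d):
    K,T=cal(n); v,u=np.indices(d.shape); z=d
    P=np.stack([(u-K[0,2])/K[0,0]*z,(v-K[1,2])/K[1,1]*z,z],-1)
    W=(P-T[:3,3])@T[:3,:3]; W[d==0]=np.nan; return W
def ray(n,uv,h):
    K,T=cal(n); o=-T[:3,:3].T@T[:3,3]; r=T[:3,:3].T@np.linalg.solve(K,[uv[0],uv[1],1]); return o+r*(h-o[2])/r[2]
def proj(n,p):
    K,T=cal(n); q=K@(T[:3,:3]@np.array(p)+T[:3,3]); return q[:2]/q[2]
E
python3 - <<'E'
from h import *
A=np.load("top0.npz");B=np.load("scene0.npz")
a=cv2.resize(A["p"][170:270,275:375],(400,400),interpolation=2);b=cv2.resize(B["p"][165:265,130:230],(400,400),interpolation=2)
cv2.imwrite("pics/z1.png",cv2.cvtColor(np.hstack([a,b]),cv2.COLOR_RGB2BGR))
for n,D,(v0,v1,u0,u1) in(("top",A,(180,260,285,360)),("scene",B,(165,250,140,215))):
    W=cloud(n,D["d"])[v0:v1,u0:u1].reshape(-1,3); p=D["p"][v0:v1,u0:u1].reshape(-1,3).astype(int)
    print(n,"z pct",np.nanpercentile(W[:,2],[1,5,50,99,99.9]))
    # wooden grip: orange
    m=(p[:,0]>p[:,2]+60)&(W[:,2]>0.06); g=W[m]; print("grip",len(g),np.nanmedian(g,0),np.nanmin(g,0),np.nanmax(g,0))
    c=g-g.mean(0); print(" dir",np.linalg.svd(c,full_matrices=False)[2][0])
    m=(abs(W[:,2]-0.088)<0.006)&(p[:,0]<p[:,2]+40)
    q=W[m]; hull=cv2.convexHull(q[:,:2].astype(np.float32)); print("rim",len(q),cv2.minEnclosingCircle(hull))
    # circle LSQ
    x=np.linalg.lstsq(np.c_[2*q[:,:2],np.ones(len(q))],(q[:,:2]**2).sum(1),rcond=None)[0]; print(" fit",x[:2],np.sqrt(x[2]+x[0]**2+x[1]**2))
# step & carton
for n,D in(("top",A),("scene",B)):
    W=cloud(n,D["d"]); p=D["p"].astype(int)
    dark=(p.sum(-1)<220)&(p[...,0]>p[...,2]+15)
    m=dark&(abs(W[...,2]-0.085)<0.008)&(W[...,0]>.3)
    q=W[m]; r=cv2.minAreaRect((q[:,:2]*1000).astype(np.float32)); print(n,"step",len(q),np.median(q[:,2]),r)
    m2=(abs(W[...,2]-0.097)<0.004)&(abs(W[...,0]-np.median(q[:,0]))<.13)&(W[...,1]>np.median(q[:,1])+.03)&(W[...,1]<np.median(q[:,1])+.12)
    q=W[m2];print(" batten",len(q),cv2.minAreaRect((q[:,:2]*1000).astype(np.float32)) if len(q) else 0)
E
```

```text
top z pct [-0.00594969 -0.00436187  0.00109644  0.1644237   0.16711568]
grip 175 [ 0.44984334 -0.31424453  0.16362179] [ 0.37504499 -0.33542288  0.1019368 ] [ 0.4872034  -0.26703499  0.16768729]
 dir [-0.91112994  0.40867729 -0.05315173]
rim 347 ((0.4592210650444031, -0.296384334564209), 0.08849223703145981)
 fit [ 0.45888367 -0.29531699] 0.07499818338250192
scene z pct [-0.003827   -0.00234511  0.0020768   0.16452468  0.16694934]
grip 165 [ 0.44987916 -0.31409868  0.16409026] [ 0.37643965 -0.335763    0.08934593] [ 0.48847569 -0.26155531  0.16841531]
 dir [ 0.90600043 -0.40748815  0.11452783]
rim 356 ((0.4598485827445984, -0.29820412397384644), 0.08832230418920517)
 fit [ 0.46137111 -0.29466016] 0.07497165454837433
top step 3058 0.08409690448857945 ((458.4014892578125, -194.461669921875), (387.1449279785156, 632.9171752929688), 12.326157569885254)
 batten 299 ((493.3438415527344, 106.96587371826172), (12.390643119812012, 199.06314086914062), 87.18716430664062)
scene step 2302 0.0853829634660955 ((467.47369384765625, -88.1763916015625), (790.8372192382812, 346.7796325683594), 53.7149543762207)
 batten 250 ((495.5766906738281, 108.63594055175781), (13.835729598999023, 198.43991088867188), 87.34040069580078)
```

View pics/z1.png

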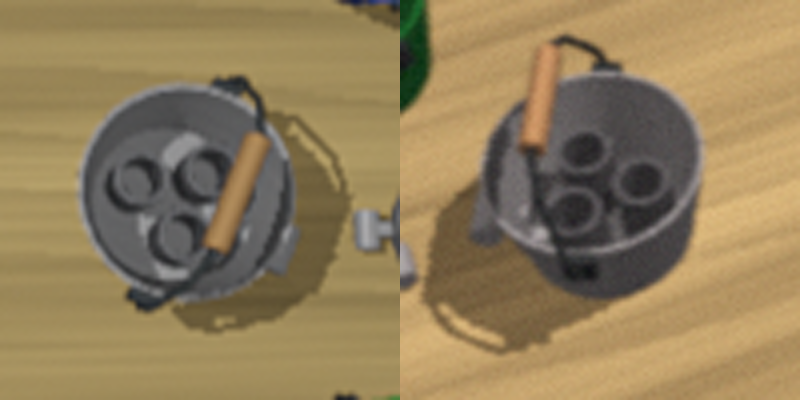

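The zoom puts the lug at crop (283,250) in top, on the −y/−x side of the pail. The bail leans towards it, and the ear line runs along the grip. Next I'll refine the grip and step, then grasp and lift slightly.

```bash
cat >> h.py <<'E'
def frame(yaw):
    c,s=np.cos(yaw),np.sin(yaw); return np.array([[c,-s,0],[s,c,0],[0,0,1.]])
def down(yaw,flip=1):   # tool down, closing along frame y
    F=frame(yaw); y=flip*F[:,1]; z=np.array([0,0,-1.]); return np.c_[np.cross(y,z),y,z]
E
python3 - <<'E'
from h import *
G=[];C=[];S=[];Bt=[];ang=[]
for n in("top","scene"):
    D=np.load(n+"0.npz");W=cloud(n,D["d"]);p=D["p"].astype(int)
    near=np.hypot(W[...,0]-.46,W[...,1]+.295)<.1
    g=W[near&(p[...,0]>p[...,2]+60)&(W[...,2]>.145)]; G.append(np.r_[(g[:,:2].max(0)+g[:,:2].min(0))/2,g[:,2].max()])
    v=np.linalg.svd(g-g.mean(0),full_matrices=False)[2][0]; v*=np.sign(v[0]); ang.append(np.degrees(np.arctan2(v[1],v[0]))); print("len",np.ptp(g@v),len(g),g.mean(0))
    st=(abs(W[...,2]-.085)<.006)&(p.sum(-1)<240)&(np.hypot(W[...,0]-.491,W[...,1]-.038)<.14)
    q=W[st]; print("step",cv2.minAreaRect((q[:,:2]*1000).astype(np.float32)),np.median(q[:,2]))
print(np.array(G),ang)
yaw=np.radians(np.mean(ang));gp=np.mean(G,0)
off=(gp[:2]-[.460,-.295])@frame(yaw)[:2,:2]; print("grip in pail frame",off)
for f in(1,-1):
    for pos,yw in(((gp[0],gp[1],.14),yaw),((gp[0],gp[1],.26),yaw),((.49,.02,.27),np.radians(-2.8)),((.49,.02,.22),np.radians(-2.8))):
        print(f,np.round(manip.solve_ik(np.array(pos),down(yw,f)),1))
# tipping reach
F=frame(np.radians(-2.8));st=np.array([.491,.038,.085])
for f in(1,-1):
  for th in(60,50,40,30):
    for ph in(0,30,60,90,115):
        a=np.radians(th-ph); z=F@[0,np.sin(a),-np.cos(a)]; y=f*F[:,0]; R=np.c_[np.cross(y,z),y,z]
        b=np.radians(ph); v=np.array([-.146,.016]); L=np.array([.064+v[0]*np.cos(b)+v[1]*np.sin(b),-v[0]*np.sin(b)+v[1]*np.cos(b)+.015])
        q=manip.solve_ik(st+F@[0,L[0],L[1]]+.019*z,R); print(f,th,ph,None if q is None else np.round(q,0))
E
```

```text
len 0.0787456668483868 174 [ 0.45050989 -0.31438167  0.1632478 ]
step ((490.8567199707031, 42.21619415283203), (120.0571517944336, 200.02162170410156), 87.3673324584961) 0.08410503929517849
len 0.07925376743880397 163 [ 0.45015462 -0.31381922  0.16376077]
step ((493.3822326660156, 45.165008544921875), (125.25547790527344, 203.1232147216797), 87.83067321777344) 0.08541355492373871
[[ 0.45031464 -0.31459978  0.16768729]
 [ 0.45034985 -0.31365281  0.16841531]] [np.float64(-23.396312878059106), np.float64(-24.401380931967118)]
grip in pail frame [-0.00109036 -0.02140308]
1 [ -37.6   -6.9  104.6   -0.    82.3 -103.7]
1 [ -37.6   -9.5   95.8   -0.    93.7 -103.7]
1 [ -0.6 -17.2 101.3  -0.   95.9 -87.8]
1 [ -0.6 -16.7 105.5  -0.   91.2 -87.8]
-1 [-37.6  -6.9 104.6  -0.   82.3  76.3]
-1 [-37.6  -9.5  95.8  -0.   93.7  76.3]
-1 [ -0.6 -17.2 101.3  -0.   95.9  92.2]
-1 [ -0.6 -16.7 105.5  -0.   91.2  92.2]
1 60 0 [-33.   4. 112.  49. 100. -38.]
1 60 30 [-20. -12. 110.  28.  92. -19.]
1 60 60 [  2. -16. 106.  -0.  91.   5.]
1 60 90 [ 24.  -7. 100. -27. 100.  25.]
1 60 115 [ 36.   7.  95. -44. 1
[... 714 characters left out ...]
[  24.   -7.  100.  -27.  100. -155.]
-1 60 115 [  36.    7.   95.  -44.  112. -145.]
-1 50 0 [-30.  -1. 113.  43.  95. 146.]
-1 50 30 [-16. -14. 110.  19.  89. 166.]
-1 50 60 [   7.  -15.  105.  -10.   92. -170.]
-1 50 90 [  28.   -3.   99.  -35.  104. -152.]
-1 50 115 [  37.   11.   95.  -51.  117. -145.]
-1 40 0 [-27.  -5. 113.  36.  91. 150.]
-1 40 30 None
-1 40 60 [  12.  -13.  105.  -19.   94. -165.]
-1 40 90 [  30.    0.   99.  -42.  108. -151.]
-1 40 115 [  39.   15.   95.  -58.  121. -145.]
-1 30 0 [-23.  -8. 113.  28.  87. 155.]
-1 30 30 None
-1 30 60 [  17.  -11.  104.  -28.   97. -161.]
-1 30 90 [  32.    4.   99.  -50.  112. -149.]
-1 30 115 [  39.   18.   96.  -65.  125. -146.]
```

```bash
python3 - <<'E'
from h import *
y0=np.radians(-23.9);y1=np.radians(-2.6);g=np.array([.4503,-.3141])
manip.set_gripper(.05)
manip.movep([*g,.26],down(y0)); manip.move_straight([*g,.139])
print(sensors.get_position(),sensors.get_wrist_force())
manip.set_gripper(0.0,90); print(sensors.get_gripper_width(),sensors.get_grasp_force())
manip.move_straight([*g,.20],v=.06); print("lift",sensors.get_wrist_force(),sensors.get_ft_torque())
manip.move_straight([*g,.275],v=.1)
F=frame(y1); t=np.array([.492,.0385,0])+F@[0,-.0015-.0214,0]
manip.movep([*t[:2],.275],down(y1)); manip.pause(.8)
print(sensors.get_gripper_width(),sensors.get_wrist_force(),sensors.get_time())
ims=[]
for n in("scene","top"):
    p,d=eyes.read_camera(n); np.savez(n+"1.npz",p=p,d=d)
    u,v=proj(n,[.49,.04,.15]).astype(int); ims.append(cv2.resize(p[max(0,v-65):v+65,u-65:u+65],(400,400),interpolation=2))
cv2.imwrite("pics/carry.png",cv2.cvtColor(np.hstack(ims),cv2.COLOR_RGB2BGR))
E
```

```text
[ 0.45065362 -0.31433058  0.14001604] [ 0.7495125  -0.41493207 -0.07884266]
0.015112631876749145 87.66825556755066
lift [-0.32958634  0.08290122 -5.03649814] [-0.07732809 -0.01542766  0.0064741 ]
0.01540003356417859 [ 0.56476507  0.6019914  -4.9289667 ] 9.3
```

View pics/carry.png

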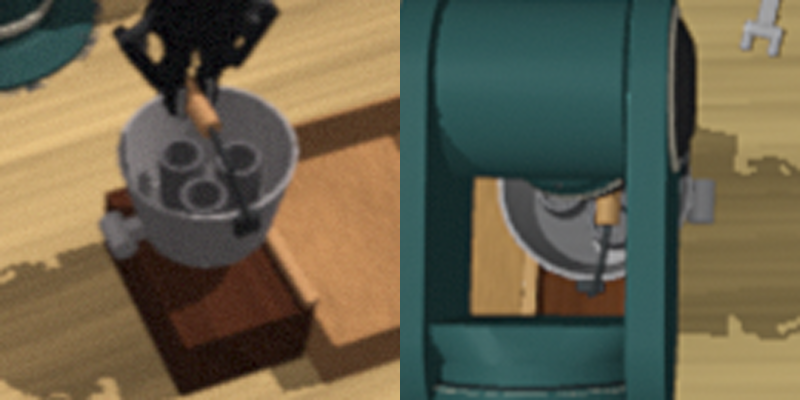

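The pail hangs over the step with its lug pointing away from the carton, at scene crop (120,235). I'll fit the rim plane and circle before lowering.

```bash
cat >> h.py <<'E'
def rimfit(n,d,p,c,zr,tol=.012,rad=.09,iters=4,R=.075):
    W=cloud(n,d); p=p.astype(int)
    m=(np.hypot(W[...,0]-c[0],W[...,1]-c[1])<rad)&(abs(W[...,2]-zr)<tol)&(np.ptp(p,axis=-1)<25)&(p.sum(-1)>180)
    q=W[m]; c=np.array(c,float)
    for _ in range(iters):
        s=abs(np.hypot(q[:,0]-c[0],q[:,1]-c[1])-R)<.008; k=q[s]
        x=np.linalg.lstsq(np.c_[2*k[:,:2],np.ones(len(k))],(k[:,:2]**2).sum(1),rcond=None)[0]; c=x[:2]
    return c,np.sqrt(x[2]+c@c),len(k),k
E
python3 - <<'E'
from h import *
D=np.load("scene1.npz")
F=frame(np.radians(-2.6));st=np.array([.492,.0385,0])
W=cloud("scene",D["d"]);p=D["p"].astype(int)
for zr in(.215,.222,.229,.236):
    c,r,n,k=rimfit("scene",D["d"],D["p"],[.492,.037],zr,.006)
    print(zr,F.T@(np.r_[c,0]-st),r,n)
m=(np.hypot(W[...,0]-.492,W[...,1]-.037)<.09)&(np.ptp(p,axis=-1)<25)&(p.sum(-1)>180)
q=(W[m]-st)@F
# rim top per azimuth sector
a=np.degrees(np.arctan2(q[:,1],q[:,0])); r=np.hypot(q[:,0],q[:,1])
for s in range(-180,180,30):
    b=(a>=s)&(a<s+30)&(r>.066)&(r<.085)
    if b.sum()>5: print(s,b.sum(),np.percentile(q[b,2],90),np.percentile(r[b],90))
E
```

```text
0.215 [ 0.00199096 -0.00312572  0.        ] 0.07245800992441417 282
0.222 [ 0.00179675 -0.00313024  0.        ] 0.0734270599620191 267
0.229 [ 0.00178957 -0.00382935  0.        ] 0.0743531372142778 136
0.236 [ 0.00268103 -0.00308796  0.        ] 0.07383080898388249 23
-180 98 0.2213837574309915 0.07376480160259095
-150 77 0.22004030433049854 0.07415973377190106
-120 68 0.46697891662207985 0.08205134057311168
-90 136 0.46645468702018644 0.08201857272400997
-60 129 0.2200306587937592 0.07675335077357313
-30 126 0.2228403163014402 0.07638135037957727
0 77 0.22718565679208896 0.07607215846243809
30 18 0.23155517213330354 0.0735933444885029
60 77 0.23041299806345353 0.07113352085213993
90 130 0.2274564150023718 0.07028535973252405
120 146 0.22666872661723564 0.07122010479587218
150 8 0.19922613902999417 0.0687850729374483
```

```bash
python3 - <<'E'
from h import *
F=frame(np.radians(-2.6));P=sensors.get_position()+F@[-.0015,.0015,0]
z=.2325
manip.move_straight([*P[:2],z],v=.06)
while z>.221:
    z-=.0015; manip.move_straight([*P[:2],z],v=.03); f=sensors.get_wrist_force()
    if f[2]>-1: break
print("z",z,f,sensors.get_ft_torque())
manip.set_gripper(.05); manip.pause(.2)
manip.move_straight([*P[:2],.33],v=.15)
manip.movep([.40,-.22,.33],down(np.radians(-2.6))); manip.pause(.3)
ims=[]
print(sensors.get_time())
for n in("scene","top"):
    p,d=eyes.read_camera(n); np.savez(n+"2.npz",p=p,d=d)
    c,r,k,_=rimfit(n,d,p,[.492,.036],.175,.006); print(n,F.T@(np.r_[c,0]-[.492,.0385,0]),r,k)
    W=cloud(n,d);g=W[(np.hypot(W[...,0]-.492,W[...,1]-.037)<.1)&(p[...,0].astype(int)>p[...,2]+60.)&(W[...,2]>.21)]
    if len(g): print(" grip",(g.mean(0)-[.492,.0385,0])@F,len(g), np.ptp(g,axis=0))
    u,v=proj(n,[.49,.0,.12]).astype(int); ims.append(cv2.resize(p[max(0,v-65):v+65,u-65:u+65],(400,400),interpolation=2))
cv2.imwrite("pics/placed.png",cv2.cvtColor(np.hstack(ims),cv2.COLOR_RGB2BGR))
E
```

```text
z 0.2295 [-1.31885967 -2.44961944  6.24318675] [-0.48166921  0.09261094  0.00352701]
13.4917
scene [ 0.00019755 -0.00219313  0.        ] 0.07321972377662732 293
 grip [-0.00111406 -0.02246403  0.25545649] 145 [0.09833845 0.01846505 0.01778467]
top [-0.00131761 -0.00385696  0.        ] 0.07298034654077834 287
 grip [-0.00117463 -0.02131419  0.25490972] 204 [0.08097511 0.01666195 0.01252145]
```

View pics/placed.png

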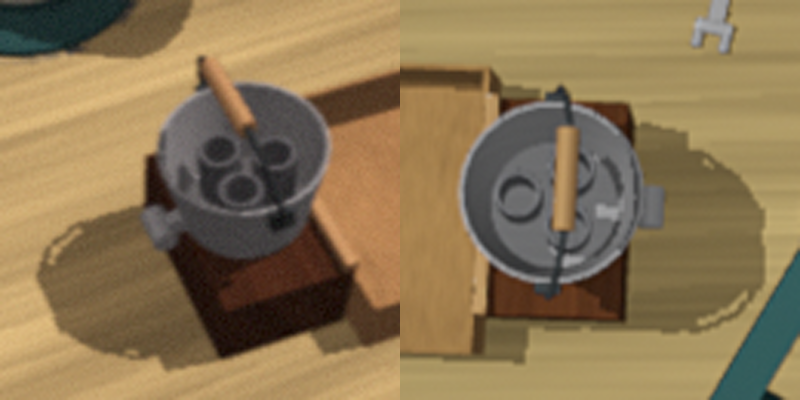

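The pail stands on the step, with the lug at top crop (652,205) facing away from the carton. I'll check that it's seated flat and locate the lug bar.

```bash
python3 - <<'E'
from h import *
F=frame(np.radians(-2.6));st=np.array([.492,.0385,0])
for n in("scene","top"):
    D=np.load(n+"2.npz");W=cloud(n,D["d"]);p=D["p"].astype(int)
    q=(W-st)@F; g=(np.ptp(p,axis=-1)<25)&(p.sum(-1)>170)
    x,y,z=q[...,0],q[...,1]+.003,q[...,2]; r=np.hypot(x,y)
    m=g&(r<.084)&(r>.069)&(z>.16)&(z<.195); A=np.c_[x[m],y[m],np.ones(m.sum())]; zz=z[m]
    keep=np.ones(len(zz),bool)
    for _ in range(6):
        s=np.linalg.lstsq(A[keep],zz[keep],rcond=None)[0]; e=zz-A@s; keep=(e>-.002)&(e<.006)
    print(n,"rim plane slopes",s[:2],"z",s[2],keep.sum())
    m=(abs(x)<.03)&(y<-.078)&(y>-.12)&(z>.085)&(z<.125)
    l=np.c_[x[m],y[m]-.003,z[m]]; print(" lug",len(l),l.min(0),l.max(0),l.mean(0))
    t=l[l[:,2]>l[:,2].max()-.004]; print(" lug top",t.mean(0),len(t),t.min(0),t.max(0))
E
```

```text
scene rim plane slopes [0.00907732 0.09768254] z 0.18046377707689198 173
 lug 65 [-0.01903298 -0.09135501  0.08909041] [ 0.01960683 -0.08104169  0.11387102] [ 0.00291856 -0.08647591  0.10429789]
 lug top [-0.00099422 -0.08378161  0.11127877] 8 [-0.01719397 -0.08807777  0.11017381] [ 0.01419167 -0.08122028  0.11387102]
top rim plane slopes [-0.00562123  0.10124139] z 0.18067458023466085 207
 lug 56 [-0.01936572 -0.09177801  0.09380847] [ 0.01600198 -0.08101445  0.11258396] [-0.00308929 -0.08694507  0.10547147]
 lug top [-0.0080548  -0.0837201   0.11024594] 12 [-0.0185399  -0.08664175  0.1090287 ] [ 0.00968709 -0.08101445  0.11258396]
```

The rim slopes by 0.1, which means the front foot sits on the batten. I'll regrasp the bail, lift, shift back 6 mm and set it down again.

```bash
cat >> h.py <<'E'
F=frame(np.radians(-2.6));ST=np.array([.492,.0385,0])
def check(tag):
    for n in("scene","top"):
        p,d=eyes.read_camera(n); np.savez(n+tag+".npz",p=p,d=d)
        W=cloud(n,d);pi=p.astype(int)
        q=(W-ST)@F; g=(np.ptp(pi,axis=-1)<25)&(pi.sum(-1)>170)
        c,r,k,_=rimfit(n,d,p,(ST+F@[0,-.006,0])[:2],.175,.006); c=F.T@(np.r_[c,0]-ST)
        x,y,z=q[...,0],q[...,1]-c[1],q[...,2]; rr=np.hypot(x-c[0],y)
        m=g&(rr<.084)&(rr>.069)&(z>.16)&(z<.195); A=np.c_[x[m],y[m],np.ones(m.sum())]; zz=z[m]; keep=np.ones(len(zz),bool)
        for _ in range(6):
            s=np.linalg.lstsq(A[keep],zz[keep],rcond=None)[0]; e=zz-A@s; keep=(e>-.002)&(e<.006)
        print(n,"centre",c[:2].round(4),"slope",s[:2].round(3),"z",s[2].round(4))
        m=(abs(q[...,0])<.03)&(y<-.078)&(y>-.12)&(z>.085)&(z<.125); l=q[m]
        if len(l): print(" lug",len(l),l.min(0).round(4),l.max(0).round(4))
        m=(np.hypot(q[...,0],y)<.15)&(pi[...,0]>pi[...,2]+60)&(z>.19); l=q[m]
        if len(l): print(" grip",len(l),l.mean(0).round(4))
E
python3 - <<'E'
from h import *
R=down(np.radians(-2.6))
def P(y,z): return ST+F@[-.0012,y,z]
manip.movep(P(-.0217,.33),R); manip.move_straight(P(-.0217,.2295),v=.12)
print(sensors.get_wrist_force()); manip.set_gripper(0,90); print(sensors.get_gripper_width())
manip.move_straight(P(-.0217,.26),v=.06); manip.move_straight(P(-.0275,.26),v=.05); manip.pause(.5)
manip.move_straight(P(-.0275,.232),v=.06); z=.232
while z>.2235:
    z-=.001; manip.move_straight(P(-.0275,z),v=.03); f=sensors.get_wrist_force()
    if f[2]>4: break
print(z,f)
manip.set_gripper(.05); manip.pause(.2); manip.move_straight(P(-.0275,.33),v=.15)
manip.movep([.40,-.22,.33],R); manip.pause(.2); check("3"); print(sensors.get_time())
E
```

```text
[-0.53482788 -0.06150311  0.17789752]
0.015835282461641963
0.224 [-3.6988705  -1.22043848  5.80810938]
scene centre [-0.0002 -0.007 ] slope [ 0.004 -0.003] z 0.1751
 lug 106 [-0.0205 -0.1044  0.0921] [ 0.0181 -0.0853  0.1174]
 grip 145 [-0.001  -0.0285  0.2502]
top centre [-0.0016 -0.0081] slope [0.001 0.004] z 0.1751
 lug 103 [-0.0197 -0.1055  0.0951] [ 0.0162 -0.0861  0.1159]
 grip 194 [-0.0012 -0.0276  0.2491]
22.7917
```

It's flat on the step now, centre about 7 mm back. Next I'll pinch the lug and begin the tip.

```bash
cat >> h.py <<'E'
TH=50
C0=np.array([-.0012,-.0075])
QT=np.array([[0,.0525,0],[15,.053,.004],[40,.056,.012],[70,.062,.018],[115,.071,.023],[122,.073,.026]])
def lugpose(ph,back=0,deep=.021):
    a=np.radians(TH-ph); z=F@[0,np.sin(a),-np.cos(a)]; y=F[:,0]; R=np.c_[np.cross(y,z),y,z]
    b=np.radians(ph); v=(-.146,.016); q=[np.interp(ph,QT[:,0],QT[:,i]) for i in(1,2)]
    L=[C0[0],q[0]+v[0]*np.cos(b)+v[1]*np.sin(b),.085+q[1]-v[0]*np.sin(b)+v[1]*np.cos(b)]
    return ST+F@L+(deep-back)*z,R
def tip(phs,v=.12):
    for ph in phs:
        p,R=lugpose(ph); manip.move_straight(p,v,R)
E
python3 - <<'E'
from h import *
manip.set_gripper(.062)
p,R=lugpose(0,.13); manip.movep(p,R); manip.move_straight(lugpose(0)[0],v=.1)
print("at",sensors.get_wrist_force())
manip.set_gripper(0,110); print(sensors.get_gripper_width(),sensors.get_grasp_force(),sensors.get_wrist_force())
tip([5,10,15]); f=sensors.get_wrist_force(); print(f,sensors.get_ft_torque(),sensors.get_gripper_width(),sensors.get_time())
ims=[]
for n in("scene","top"):
    p,d=eyes.read_camera(n)
    u,v=proj(n,[.49,.0,.12]).astype(int); ims.append(cv2.resize(p[max(0,v-65):v+65,u-65:u+65],(400,400),interpolation=2))
cv2.imwrite("pics/tip15.png",cv2.cvtColor(np.hstack(ims),cv2.COLOR_RGB2BGR))
E
```

```text
at [ 1.04659076  0.52174564 -0.17346583]
0.034434694431679305 108.88327360153198 [-1.8028651  -5.02818008  5.96841412]
[-0.04379937 -0.94585839 -4.88050325] [-1.32381606  0.06079927 -0.02052637] 0.03465414984784034 26.95
```

View pics/tip15.png

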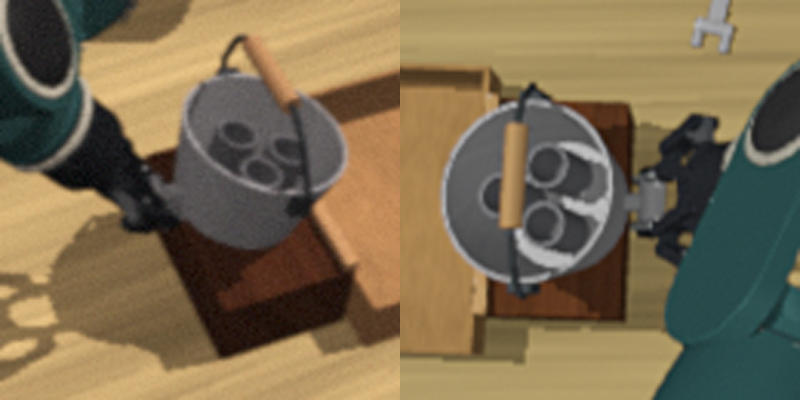

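The lug is held firmly and the pail is tilting with the tool, so I'll continue to 115°.

```bash
python3 - <<'E'
from h import *
for ph in range(25,116,10):
    tip([ph],.15); f=sensors.get_wrist_force()
    if np.linalg.norm(f)>25: print("force",ph,f); break
manip.pause(1.); print(ph,sensors.get_wrist_force(),sensors.get_gripper_width(),sensors.get_time())
ims=[]
for n in("scene","top"):
    p,d=eyes.read_camera(n)
    u,v=proj(n,[.49,.15,.1]).astype(int); ims.append(cv2.resize(p[max(0,v-75):v+75,u-75:u+75],(400,400),interpolation=2))
cv2.imwrite("pics/tip115.png",cv2.cvtColor(np.hstack(ims),cv2.COLOR_RGB2BGR))
E
```

```text
115 [ 0.14537037 -0.17101217 -3.04707794] 0.03457173266804323 31.35
```

View pics/tip115.png

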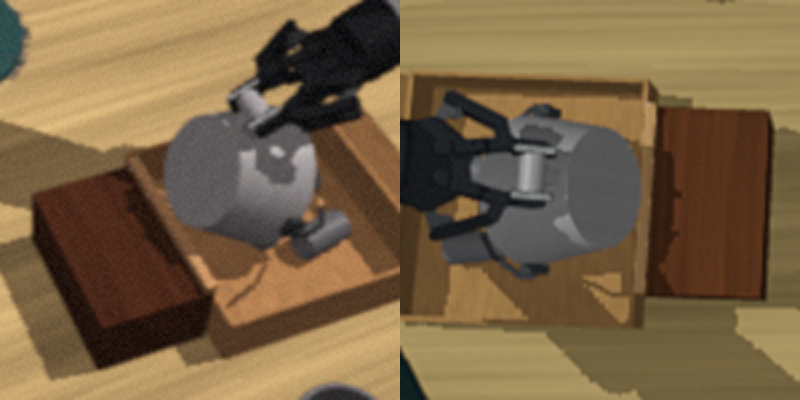

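The pail is over the carton with a coupling visible at scene crop (320,235), and the weight drop fits all three being out. I'll lift, turn back upright with clearance, and check before setting down.

```bash
python3 - <<'E'
from h import *
up=np.array([0,0,.04])
for ph in(115,100,85,70,55,40,25,12,0):
    p,R=lugpose(ph); manip.move_straight(p+up,.15 if ph<115 else .06,R)
manip.pause(.4); print(sensors.get_wrist_force(),sensors.get_gripper_width(),sensors.get_time())
ims=[]
for n in("scene","top"):
    p,d=eyes.read_camera(n); np.savez(n+"5.npz",p=p,d=d)
    u,v=proj(n,[.49,.1,.1]).astype(int); ims.append(cv2.resize(p[max(0,v-85):v+85,u-85:u+85],(400,400),interpolation=2))
cv2.imwrite("pics/back.png",cv2.cvtColor(np.hstack(ims),cv2.COLOR_RGB2BGR))
E
```

```text
[-0.78810907  0.26299227 -3.38600053] 0.03426784447387765 35.9083
```

View pics/back.png

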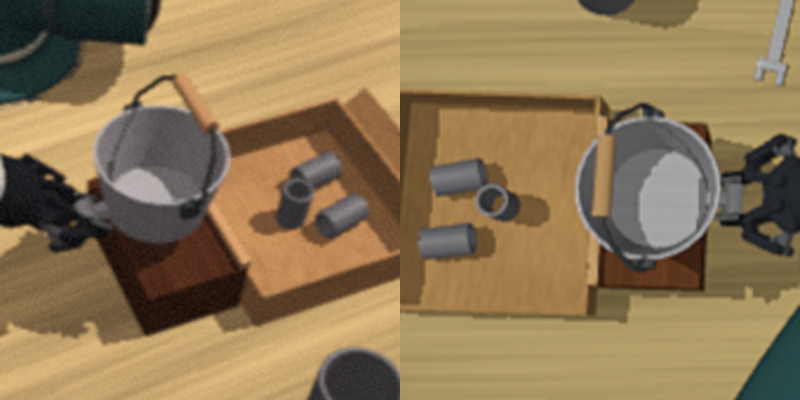

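All three couplings lie in the carton and the pail is empty. Now I'll set it down, release and retreat.

```bash
python3 - <<'E'
from h import *
p0,R=lugpose(0); h=.006; manip.move_straight(p0+[0,0,h],.08)
while h>-.003:
    h-=.001; manip.move_straight(p0+[0,0,h],.03); f=sensors.get_wrist_force()
    if f[2]>0: break
print(h,f); 
manip.set_gripper(.062); manip.pause(.3); print(sensors.get_wrist_force())
manip.move_straight(lugpose(0,.13)[0],.12)
manip.movep([.40,-.25,.33],down(np.radians(-2.6))); manip.pause(.5); check("6"); print(sensors.get_time())
a=cv2.resize(np.load("scene6.npz")["p"],(640,480)); cv2.imwrite("pics/end.png",cv2.cvtColor(a,cv2.COLOR_RGB2BGR))
E
```

```text
0.0 [-1.17024652 -1.76512951  3.59267113]
[-0.15579233 -0.23704225 -0.45542853]
scene centre [-0.0006 -0.0066] slope [-0.  0.] z 0.1753
 lug 106 [-0.021  -0.1036  0.0909] [ 0.0184 -0.0847  0.116 ]
 grip 157 [-0.0026  0.0263  0.2445]
top centre [-0.0018 -0.0077] slope [ 0.001 -0.   ] z 0.1747
 lug 104 [-0.0204 -0.1052  0.0994] [ 0.0161 -0.0858  0.1155]
 grip 204 [-0.0014  0.0275  0.244 ]
41.9417
```

View pics/end.png

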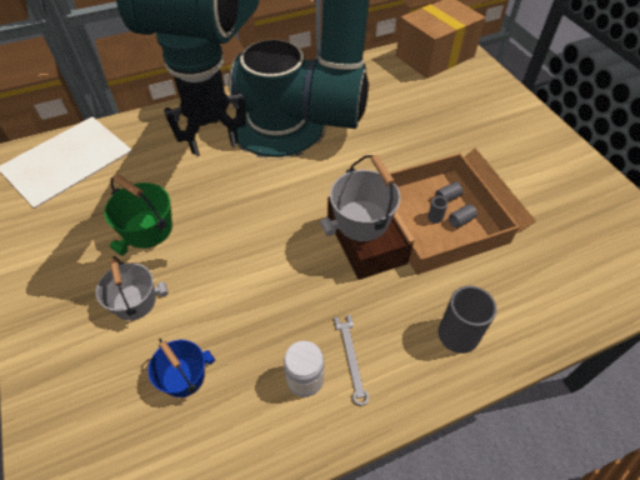

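The empty pail stands flat on the step at (365,205). The couplings are in the carton around (450,205), the bystanders haven't moved, and the gripper is clear.

```bash
python3 -c "
from rig import manip
print(manip.job_done())"
```

```text
the job is handed in; nothing more can be done
None
```

The job is handed in at about 42 s: all three couplings are in the carton, the empty pail stands upright on the step (about 7 mm back from the mark, after one re-set because it first landed on the batten), and the tin, offcut and wrench were left alone.

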